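# Catch the falling centrifuge cover and lower it shut

### The job

The cover of the small centrifuge stands open, leaning back on its stop, and its worn damper no longer keeps it from slamming. Tip the cover forward past upright so that it starts falling on its own, then catch it from below on the outside of a finger and lower it gently until it is fully shut, without a bump. Nothing is gripped: never take the cover between the fingers, and leave the bottle, the jar and the tube rack where they stand.

Things in the scene. Friction and masses are not known exactly. Their poses are not given: they have to be found in the camera images.
- centrifuge: Cream bench centrifuge, fixed, 205 mm deep, 190 wide, 126 high, with open bowl. Origin on the bench right below the middle of the hinge axis; its x axis points from front to back (away from the robot and to its left; the front looks to its right), y along the hinge, z up. Front face at x = -145 mm, rear face at x = +60. Shut, the cover's front edge overhangs the front face by 30 mm, so that a finger under it can go down past it.
- cover_hinge (a point): Middle of the cover's hinge axis, 130 mm above the bench, level with the cover's inner side; axes as the centrifuge's.
- cover_lip (a point): Middle of the cover's inner-side front edge, 175 mm from the hinge axis. The cover is a flat slab 175 mm long (hinge to front edge), 190 wide, 22 thick, edges rounded by 5, about 0.35 kg. Axes move with the cover: x from front edge to hinge, y along the hinge, z from inner side (0) to outer side (22 mm); shut, they agree with the centrifuge's.
- cover (a joint): Cover angle, rad: 0 shut (level), 1.57 upright, 1.75 at the start, leaning back on its stop. Only a weak damper, no friction: it balances at 1.45; below, it falls by itself at about 0.55 x cos(angle + 0.125) rad/s (0.45 to 0.7, as the mass varies), some 5 s from 1.34 to shut. Left alone it lands at 0.55 rad/s, a slam; under 0.35 is gentle. Holding it takes 1 to 3 N at the front edge.
- reagent_bottle: Glass bottle with cap, 60 mm across, 130 mm high, loose, standing beside the machine; origin under its middle. Leave alone.
- sample_jar: Clear jar with lid, 56 mm across, 75 mm high, loose, standing beside the machine; origin under its middle. Leave alone.
- tube_rack: Tube rack 160 x 50 mm, 105 mm high with its capped tubes, loose, behind the machine; origin under its middle. Leave alone.

How it is judged (in metres and radians):
On the way, in this order (a step that is already met when the one before it is completed fails the run):
1. the cover is past upright and falls on its own, touched by nothing (value of joint cover between 0.3 and 1.53 rad and velocity of joint cover below -0.02 rad/s and contact force between cover and anything else below 0.05 N), for 0.1 s.
2. the cover is caught from its inner side by the fingers, well before it is shut (value of joint cover between 0.15 and 1.45 rad and velocity of joint cover above -0.4 rad/s and contact force between cover and the fingers above 0.3 N and z of the grasp point in the frame of cover_lip below 0 m), for 0.2 s.
At the end, for the whole second after the job is handed in: The cover is fully shut (within 0.02 rad) and at rest; the bottle, the jar and the rack are within 20 mm of where they stood (value of joint cover below 0.02 rad and velocity of joint cover between -0.05 and 0.05 rad/s and distance of each of reagent_bottle, sample_jar, tube_rack from where it was at the start of the episode below 0.02 m); the robot touches nothing.
It fails at once if the cover comes down on its seat with a bump (faster than 0.35 rad/s within 0.1 rad of shut) (value of joint cover below 0.1 rad and velocity of joint cover below -0.35 rad/s).
It fails at once if the cover is taken between the fingers (x of the grasp point in the frame of cover_lip between 0 and 0.175 m and y of the grasp point in the frame of cover_lip between -0.095 and 0.095 m and z of the grasp point in the frame of cover_lip between 0.002 and 0.02 m).
It fails at once if the bottle, the jar or the rack is moved more than 20 mm or tipped (not (distance of each of reagent_bottle, sample_jar, tube_rack from where it was at the start of the episode below 0.02 m) or angle between any of reagent_bottle, sample_jar, tube_rack's own z axis and vertical above 0.3 rad).
It also fails if it takes over 48 s, if anything falls off the work surface, if the arm or the gripper's body presses on something with over 40 N, if the wrist force passes 120 N, or if a joint passes its speed limit or range.

### The arm

A 6-joint arm with a two-finger parallel gripper is mounted at the origin on the work surface. World frame = base frame: x ahead of the robot, y to its left, z up, the work surface at z = 0. Lengths are in m, angles in degrees, forces in N, time in s.
With the tool pointing down it reaches from about 0.4 to 0.825 m from the base axis. Payload 7 kg.
Tool frame: the origin (TCP) lies midway between the tips of the shut fingers; the grasp point (between the pads) lies 19 mm behind it (grip_depth is the distance from the TCP to the grasp point, in m); z points along the fingers, y is the direction in which the jaws open and shut (so a half turn about z gives the same grasp; the last joint's range is limited). The gripper opens to 88 mm and grips with 3 to 60 N. Pads are 19 mm wide; open, the fingers measure 130 mm over their backs; the gripper's body (78 mm by 193 mm) begins 47 mm behind the grasp point.
Start: joints at [-60.212, 20.546, 0.682, 0, -70.136, -16.507], TCP at [0.155, -0.657, 0.227] pointing down, gripper open.
Joint ranges: [-176.03, 176.03], [-82.01, 121.73], [-58.28, 71.71], [-173.87, 95.51], [-174.79, -0.11], [-173.66, 173.66]. Speed limits (degrees/s): [136.94, 136.94, 172.46, 180, 180, 180].

### API

Orientations are given as [roll, pitch, yaw] about the fixed x, y, z axes, in that order (R = Rz(yaw) Ry(pitch) Rx(roll)).
In Python, from plant import * gives the robot as it stands.
- The arm moves only by the shell command python3 -m inch 'ROWS'. ROWS is JSON, a list of rows, each an object of numbers: "ax", "ay", "az": the turn, a rotation vector about the tool's x, y, z in degrees; "dx", "dy", "dz": the shift along the tool's x, y, z in mm; "fingers": the finger opening in mm, from 0 to 87.6. In form: [{"ax": .., "ay": .., "az": .., "dx": .., "dy": .., "dz": .., "fingers": ..}, ...]. A call has 1 to 8 rows; each row is the pose to reach, as a shift and turn from the pose commanded when the call began, along the tool's axes at that moment; what a row does not reach only later rows make up. A row lasts 1/8 s, in which the tool goes at most 62.5 mm and 10.7 degrees, less where a joint would pass 70% of its speed; a pose out of reach is approached as far as the arm can. A call with a gripper value outside its range is refused whole. The fingers move at their own pace and stop on an object; the grip force is fixed at half the most. Time passes only in rows, so rows that repeat a pose let the fingers close. It gives the time, the measured TCP pose, the force and the opening at its end, in the units of the state.
- get_obs(): the state, without advancing time (a new reading comes with each control period).
- snapshot(name): name is "scene" or "top" or "wrist"; returns a dict with "image" (400x640x3 uint8, red, green, blue), "fx", "fy", "cx", "cy" (pixels), "rvec" (rotation vector, rad) and "tvec" (3), from world to camera coordinates, as OpenCV has them. Camera axes: x right, y down, z forward; pixel columns grow to the right and rows downward; lengths in m; the calibration is good to about 2 mm. A picture is of the moment at which its call begins. There is no depth.
- close_job(): hands the job in, once; it reports no verdict.
Trained networks look in the newest picture that a camera, given by its name, has taken for a name from the list of things; names that differ only in an ending like _2 or _b are one class to them, and where a whole thing is asked for, a point or a joint stands for the part that bears it (a point fixed in the world has none). Each returns a list of dicts, best first, with "score" (0 to 1); they miss things now and then, are a little off and sometimes report something else, mostly with a low value. They report only what shows in the picture. A call takes as long as a camera call.
- search_frame(target, camera): "bbox" ([centre column, centre row, width, height] in pixels, round what is visible of it).
- trace(target, camera): "mask" (400x640 bool, what is visible of it) and "bbox" ([centre column, centre row, width, height] in pixels, round what is visible of it).
- landmark_of(target, camera): "position" ([column, row] in pixels: a listed point, or the origin of a listed thing).
The state is a dict: "clock": time; "joint_pos": joint angles; "qvel": joint speeds; "tau": joint torques, N m; "tool_pos": TCP position; "orientation": TCP orientation; "force": force on the tool from outside, world axes, zero at the start; "moment": the same for the moment, N m; "opening": finger opening in m.
Only numpy, scipy, OpenCV 4.12 (cv2) and the standard library are available. Lean on these libraries where they do the work, as an engineer would, in place of code of your own. Each camera call takes 0.05 s, during which the arm holds its last target.

## Working session

There is one attempt and no reset: what is moved stays moved. The work goes in short steps, Python scripts to look and compute and a shell command to move; the robot and the scene stay as the last step left them, time stands still between calls to the robot, and variables do not carry over. Pictures are saved under pics/ and viewed, and the job is handed in when it is done.

```bash
ls; mkdir -p pics
cat > h.py <<'E'
from plant import *
import numpy as np, cv2
def cam(s):
    R=cv2.Rodrigues(np.array(s['rvec'],float))[0]; t=np.array(s['tvec'],float).ravel()
    K=np.array([[s['fx'],0,s['cx']],[0,s['fy'],s['cy']],[0,0,1]]); return K,R,t
def proj(s,P):
    K,R,t=cam(s); p=(K@(R@np.atleast_2d(P).T+t[:,None])).T; return p[:,:2]/p[:,2:]
def onz(s,uv,z):
    K,R,t=cam(s); c=-R.T@t; d=R.T@np.linalg.inv(K)@np.array([uv[0],uv[1],1.]); return c+d*(z-c[2])/d[2]
def save(s,n): cv2.imwrite('pics/'+n+'.png',np.array(s['image'])[:,:,::-1])
E
python3 - <<'E'
from h import *
import pickle
o=get_obs();print(o)
for c in ['scene','top','wrist']:
    s=snapshot(c);save(s,c+'0');pickle.dump(s,open(c+'0.pkl','wb'))
    for n in ['centrifuge','cover_hinge','cover_lip','reagent_bottle','sample_jar','tube_rack']:
        try: r=landmark_of(n,c)
        except Exception as e: r=e
        print(c,n,[(np.round(x['position'],1),round(x['score'],2)) for x in r[:2]] if isinstance(r,list) else r)
E
```

```text
pics
{'clock': 0.0, 'joint_pos': array([-6.02122159e+01,  2.05906414e+01,  6.35799153e-01, -2.17522667e-02,
       -7.01356949e+01, -1.65075225e+01]), 'qvel': array([ 0.07477019, -0.00122324,  0.1568742 ,  0.00909067, -0.16886233,
        0.03514909]), 'tau': array([-1.07249463e-03, -5.82711911e+01,  2.93049181e+01,  6.99705362e+00,
        6.82194936e-03, -1.50198166e-04]), 'tool_pos': array([ 0.1549428, -0.6564869,  0.2256419]), 'orientation': array([ 1.79907384e+02, -6.12212448e-03, -1.66727141e+02]), 'force': array([-0.01605115,  0.28938883,  0.30738795]), 'moment': array([0.022844  , 0.01008868, 0.02177754]), 'opening': 0.08762246261665876}
scene centrifuge [(array([273.1, 231.1]), 0.88)]
scene cover_hinge [(array([267.1, 196. ]), 0.85)]
scene cover_lip [(array([271.6, 135.5]), 0.57)]
scene reagent_bottle [(array([234.6, 288.8]), 0.69)]
scene sample_jar [(array([234.6, 290.1]), 0.98)]
scene tube_rack [(array([335.3, 247.9]), 0.6)]
top centrifuge [(array([379.8, 210.7]), 0.69)]
top cover_hinge [(array([388.3, 199.4]), 0.79)]
top cover_lip [(array([383.4, 175.8]), 0.93)]
top reagent_bottle [(array([386.5, 276.2]), 0.82)]
top sample_jar [(array([408.7, 142.6]), 0.74)]
top tube_rack [(array([324.6, 185.4]), 0.93), (array([388.2, 275. ]), 0.25)]
wrist centrifuge []
wrist cover_hinge []
wrist cover_lip []
wrist reagent_bottle []
wrist sample_jar []
wrist tube_rack []
```

View pics/scene0.png

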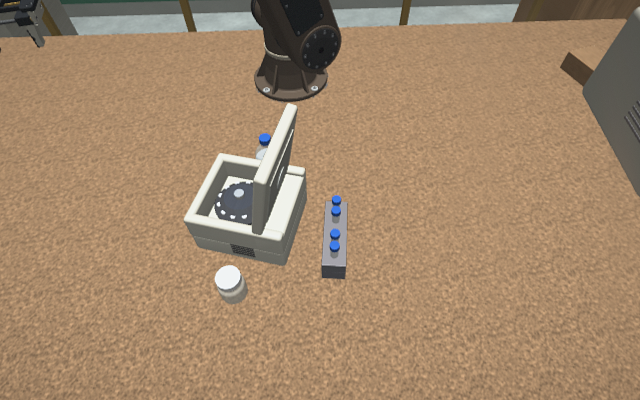

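View pics/top0.png

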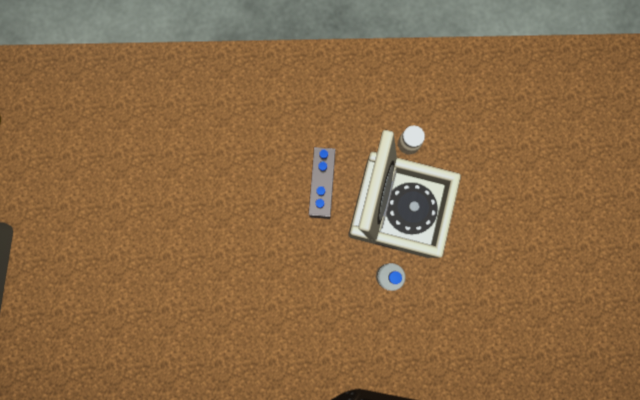

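Run:
```python
from h import *
import pickle
S=pickle.load(open('scene0.pkl','rb'));T=pickle.load(open('top0.pkl','rb'))
for n,s in (('s',S),('t',T)):
    K,R,t=cam(s);print(n,'cam',-R.T@t,'fwd',R[2],'right',R[0],s['fx'])
print('cent',onz(S,(273.1,231.1),0),onz(T,(379.8,210.7),0))
print('hinge',onz(S,(267.1,196),.13),onz(T,(388.3,199.4),.13))
z=.13+.175*np.sin(1.75)
print('lip',onz(S,(271.6,135.5),z),onz(T,(383.4,175.8),z))
print('bottle',onz(T,(386.5,276.2),0),'jar',onz(T,(408.7,142.6),0),onz(S,(234.6,290.1),0),'rack',onz(T,(324.6,185.4),0),onz(S,(335,248),0))
```

```text
s cam [1.0415721  0.06095365 0.75701713] fwd [-0.59809077  0.01569387 -0.8012747 ] right [ 0.03919491  0.99918464 -0.00968587] 380.7012685866886
t cam [0.42789195 0.08827217 1.12886283] fwd [ 0.12424612 -0.00648267 -0.99223025] right [-0.02190404 -0.9997529   0.00378902] 467.2012014549626
cent [ 0.57369619 -0.03561827  0.        ] [ 0.55505817 -0.0355985   0.        ]
hinge [ 0.56894265 -0.03421517  0.13      ] [ 0.56456862 -0.0405442   0.13      ]
lip [ 0.57084033 -0.00594411  0.30219754] [ 0.58402382 -0.01110531  0.30219754]
bottle [ 0.39715174 -0.04615443  0.        ] jar [ 0.72334298 -0.11314127  0.        ] [ 0.71498281 -0.11162996  0.        ] rack [0.6202805  0.09741829 0.        ] [0.6244943  0.10522662 0.        ]
```

Scene view: centrifuge body around (248,205), cover open with its tip at (290,110), jar (231,285), rack (336,237) and bottle behind (265,148). Top view: the front faces right and the bottle (391,277) is on the robot side. Next I fit the pose to the silhouettes.

```bash
cat > fit.py <<'E'
from h import *
from scipy.optimize import minimize
def frame(x,y,yaw):
    c,s=np.cos(yaw),np.sin(yaw); return lambda P:(np.asarray(P,float)@np.array([[c,s,0],[-s,c,0],[0,0,1]]))+[x,y,0]
def box(a,b): return np.array([[i,j,k] for i in(a[0],b[0]) for j in(a[1],b[1]) for k in(a[2],b[2])],float)
def coverpts(th,r=0.0015):
    P=box([-.175,-.095,0],[0,.095,.022])
    u=np.array([-np.cos(th),0,np.sin(th)]);n=np.array([np.sin(th),0,np.cos(th)])
    return np.array([(-p[0])*u+p[1]*np.array([0,1,0])+p[2]*n+[0,0,.13] for p in P])
def sil(s,q,th,cov=True,body=True):
    f=frame(*q);m=np.zeros((400*4,640*4),np.uint8)
    L=[]
    if body:L.append(box([-.145,-.095,0],[.06,.095,.126]))
    if cov:L.append(coverpts(th))
    for P in L:
        h=cv2.convexHull((proj(s,f(P))*4+1.5).astype(np.float32).reshape(-1,1,2)); cv2.fillConvexPoly(m,h.astype(np.int32),255)
    return cv2.resize(m,(640,400),interpolation=cv2.INTER_AREA)/255.
E
python3 - <<'E'
from fit import *
import pickle
for c in('scene','top'):
    s=snapshot(c)
    for n in('centrifuge','cover','cover_lip','reagent_bottle','sample_jar','tube_rack'):
        r=trace(n,c); 
        print(c,n,[(np.round(x['bbox']),round(x['score'],2),x['mask'].sum()) for x in r[:2]])
        if n in('centrifuge','cover'):pickle.dump((s,r),open(f'm_{c}_{n}.pkl','wb'))
E
python3 - <<'E'
from fit import *
import pickle
D=[(c,)+pickle.load(open(f'm_{c}_centrifuge.pkl','rb')) for c in('scene','top')]
for sub in (D,D[:1],D[1:]):
    def cost(q):
        e=0
        for c,s,r in sub:
            e+=np.abs(sil(s,(q[0],q[1],q[2]),1.75)-r[0]['mask']).sum()
        return e
    b=min((minimize(cost,[.567,-.037,np.radians(a)],method='Nelder-Mead',options=dict(initial_simplex=[[.567,-.037,np.radians(a)],[.58,-.037,np.radians(a)],[.567,-.025,np.radians(a)],[.567,-.037,np.radians(a+5)]])) for a in(70,79,86)),key=lambda r:r.fun)
    print(b.x,np.degrees(b.x[2]),b.fun)
    if len(sub)==2: q=b.x
np.save('q.npy',q)
ims=[]
for c,s,r in D:
    im=cv2.resize(np.array(s['image'])[:,:,::-1],None,fx=3,fy=3,interpolation=cv2.INTER_CUBIC)
    f=frame(*q)
    for P in(box([-.145,-.095,0],[.06,.095,.126]),coverpts(1.75)):
        p=proj(s,f(P))*3+1
        for i in range(8):
            for j in range(i):
                if bin(i^j).count('1')==1: cv2.line(im,tuple(p[i].astype(int)),tuple(p[j].astype(int)),(0,0,255),1)
    m=proj(s,f([[-.05,0,.1]]))[0]*3; x,y=m.astype(int); ims.append(im[max(0,y-280):y+280,max(0,x-200):x+200][:560])
cv2.imwrite('pics/ov.png',np.hstack([cv2.resize(i,(400,560)) for i in ims]))
E
```

```text
scene centrifuge [(array([246., 186., 121., 161.]), 0.88, np.int64(11597))]
scene cover [(array([275., 170.,  46., 134.]), 0.77, np.int64(2901))]
scene cover_lip [(array([273., 169.,  42., 134.]), 0.84, np.int64(2773))]
scene reagent_bottle [(array([261., 148.,  16.,  30.]), 0.71, np.int64(256))]
scene sample_jar [(array([232., 284.,  28.,  40.]), 0.91, np.int64(913)), (array([261., 147.,  16.,  26.]), 0.41, np.int64(257))]
scene tube_rack [(array([337., 239.,  25.,  87.]), 0.69, np.int64(1876))]
top centrifuge [(array([403., 196., 112., 128.]), 0.62, np.int64(8785))]
top cover [(array([376., 185.,  40., 112.]), 0.61, np.int64(2225))]
top cover_lip []
top reagent_bottle [(array([390., 278.,  26.,  32.]), 0.65, np.int64(573))]
top sample_jar [(array([411., 142.,  25.,  32.]), 0.61, np.int64(610))]
top tube_rack [(array([324., 183.,  22.,  71.]), 0.6, np.int64(1503))]
[ 0.56509908 -0.03649663  1.29948339] 74.4549140043981 963.5333333333333
[ 0.5589311  -0.0361053   1.30042431] 74.50882454507351 381.6156862745097
[ 0.56742767 -0.03679846  1.30617754] 74.83846060603469 340.19607843137254
```

View pics/ov.png

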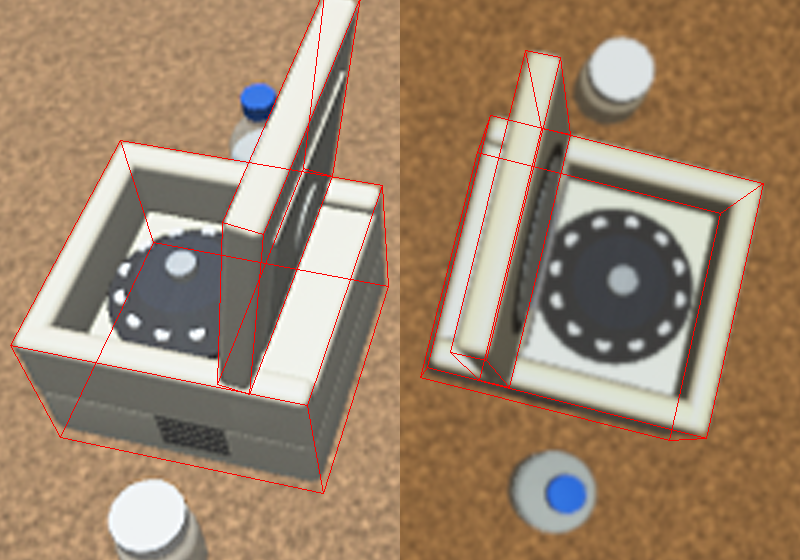

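```bash
cat > go.py <<'E'
from fit import *
from scipy.spatial.transform import Rotation as Ro
q=np.array([0.565,-0.0365,np.radians(74.5)])
F=frame(*q)
XC=np.array([np.cos(q[2]),np.sin(q[2]),0]);YC=np.array([-np.sin(q[2]),np.cos(q[2]),0]);Z=np.array([0,0,1.])
def Robs(o): return Ro.from_euler('xyz',o['orientation'],degrees=True).as_matrix()
def inC(p): d=np.asarray(p)-[q[0],q[1],0]; return np.array([d@XC,d@YC,d[2]])
def orient(phi,jaw='h',sgn=1,yaw=0):
    # tool z along XC tilted phi below horizontal (yaw: deg turn about world z)
    f=np.radians(phi);w=Ro.from_euler('z',yaw,degrees=True).as_matrix()
    z=np.cos(f)*XC-np.sin(f)*Z
    y=YC*sgn if jaw=='h' else sgn*(np.sin(f)*XC+np.cos(f)*Z)
    return w@np.column_stack([np.cross(y,z),y,z])
def rel(pc,Rt,base=None):
    o=get_obs(); R0=Robs(o);p0=np.array(o['tool_pos'])
    if base is not None:p0,R0=base
    d=R0.T@(F(pc)-p0)*1000; a=Ro.from_matrix(R0.T@Rt).as_rotvec(degrees=True)
    return np.round(d,1),np.round(a,1),round(np.linalg.norm(a),1)
def st():
    o=get_obs();R=Robs(o)
    print('t',round(o['clock'],3),'C',np.round(inC(o['tool_pos'])*1000,1),'z',np.round([R[:,2]@XC,R[:,2]@YC,R[2,2]],3),'y',np.round([R[:,1]@XC,R[:,1]@YC,R[2,1]],3),'F',np.round(o['force'],2),'op',round(o['opening'],4),'J',np.round(o['joint_pos'],1))
E
python3 - <<'E'
from go import *
st()
for jaw in 'hv':
  for s in(1,-1): print(jaw,s,rel([-.26,0,.26],orient(25,jaw,s)))
for yaw in(0,): 
  for s in (1,-1):print('down, jaw v',s,rel([.1,0,.35],orient(90,'v',s)), rel([.1,0,.35],orient(90,'h',s)))
E
```

```text
t 1.75 C [-707.4  229.2  226.5] z [ 0.  0. -1.] y [0.876 0.481 0.   ] F [-0.23  0.8   0.19] op 0.0877 J [-60.2  20.5   0.7  -0.  -70.1 -16.5]
h 1 (array([-416.3,  281.8,  -33.5]), array([-34.6, -58.4, -54.3]), np.float64(86.9))
h -1 (array([-416.3,  281.8,  -33.5]), array([-66.1,  39.1, 103.8]), np.float64(129.1))
v 1 (array([-416.3,  281.8,  -33.5]), array([-63.6, -16.3,  25.6]), np.float64(70.4))
v -1 (array([-416.3,  281.8,  -33.5]), array([  21.3,  -82.9, -130.2]), np.float64(155.8))
down, jaw v 1 (array([-589.7,  597.3, -123.5]), array([ 0. , -0. , 28.8]), np.float64(28.8)) (array([-589.7,  597.3, -123.5]), array([  0. ,   0. , -61.2]), np.float64(61.2))
down, jaw v -1 (array([-589.7,  597.3, -123.5]), array([   0. ,    0. , -151.2]), np.float64(151.2)) (array([-589.7,  597.3, -123.5]), array([  0. ,  -0. , 118.8]), np.float64(118.8))
```

```bash
python3 -m inch '[{"ax":-10,"ay":-10,"az":-10,"dx":-52,"dy":35,"dz":-4,"fingers":0},{"ax":-34.6,"ay":-58.4,"az":-54.3,"dx":-416,"dy":282,"dz":-33.5,"fingers":0},{"ax":-34.6,"ay":-58.4,"az":-54.3,"dx":-416,"dy":282,"dz":-33.5,"fingers":0},{"ax":-34.6,"ay":-58.4,"az":-54.3,"dx":-416,"dy":282,"dz":-33.5,"fingers":0},{"ax":-34.6,"ay":-58.4,"az":-54.3,"dx":-416,"dy":282,"dz":-33.5,"fingers":0},{"ax":-34.6,"ay":-58.4,"az":-54.3,"dx":-416,"dy":282,"dz":-33.5,"fingers":0},{"ax":-34.6,"ay":-58.4,"az":-54.3,"dx":-416,"dy":282,"dz":-33.5,"fingers":0},{"ax":-34.6,"ay":-58.4,"az":-54.3,"dx":-416,"dy":282,"dz":-33.5,"fingers":0}]'
python3 - <<'E'
from go import *
st()
R=orient(25,'h',1)
print(rel([-.26,0,.26],R))
E
```

```text
clock: 2.75
tool_pos: [0.4935, -0.289, 0.2604]
orientation: [179.2, 64.3, -106.8]
force: [0.3, -0.1, -0.3]
opening: 0.0132
t 2.75 C [-262.4    1.4  260.4] z [ 0.901 -0.007 -0.433] y [0.01  1.    0.006] F [ 0.35 -0.1  -0.26] op 0.0132 J [ -48.2   32.8   16.3  -54.1 -109.8   30.1]
(array([-0.7, -1.4,  2.3]), array([-0.4, -0.7, -0.6]), np.float64(0.9))
```

Run:
```python
from go import *
R=orient(25,'h',1)
print(rel([-.20,0,.09],R)); print(rel([-.26,0,.40],orient(80,'h',1)))
```

```text
(array([126.5,  -1.8, 130. ]), array([-0.4, -0.7, -0.6]), np.float64(0.9))
(array([-126.9,   -0.6,  -58.3]), array([-0.1, 54.3, -0.7]), np.float64(54.3))
```

```bash
python3 -m inch '[{"ax":0,"ay":0,"az":0,"dx":42,"dy":0,"dz":43,"fingers":0},{"ax":0,"ay":0,"az":0,"dx":84,"dy":0,"dz":86,"fingers":0},{"ax":0,"ay":0,"az":0,"dx":126,"dy":0,"dz":130,"fingers":0},{"ax":0,"ay":0,"az":0,"dx":126,"dy":0,"dz":130,"fingers":0},{"ax":0,"ay":0,"az":0,"dx":126,"dy":0,"dz":130,"fingers":0}]'
python3 - <<'E'
from go import *
st()
s=snapshot('scene');save(s,'scene1')
print(rel([-.2,0,.40],orient(90,'h',1)))
E
```

```text
clock: 3.38
tool_pos: [0.5087, -0.2303, 0.0903]
orientation: [178.8, 64.1, -107.2]
force: [-0.1, -0.7, 1.2]
opening: 0.0007
t 3.375 C [-201.8    2.5   90.3] z [ 0.9   -0.007 -0.437] y [0.012 1.    0.009] F [-0.13 -0.69  1.18] op 0.0007 J [-43.8  41.4   5.8 -53.  -95.   43.3]
(array([-2.788e+02,  2.000e-01, -1.331e+02]), array([-0. , 64.1, -0.9]), np.float64(64.1))
```

View pics/scene1.png

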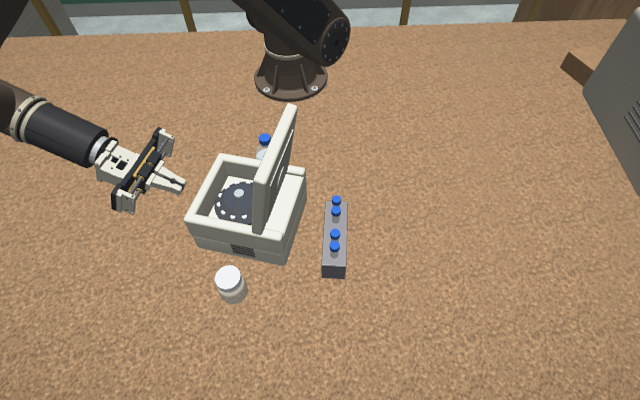

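The picture shows the gripper at the low front pose (tip about (185,187)), clear of the machine, and the pose is reachable. Now up and over, to behind the cover.

Run:
```python
from go import *
R=orient(90,'h',1)
for p in([-.2,0,.4],[-.1,0,.42],[.1,0,.4]):print(rel(p,R))
```

```text
(array([-2.788e+02,  2.000e-01, -1.331e+02]), array([-0. , 64.1, -0.9]), np.float64(64.1))
(array([-340.6,    1.5,  -51.9]), array([-0. , 64.1, -0.9]), np.float64(64.1))
(array([-410. ,    3.9,  136.7]), array([-0. , 64.1, -0.9]), np.float64(64.1))
```

```bash
python3 -m inch '[{"ax":0,"ay":10,"az":0,"dx":-50,"dy":0,"dz":-25,"fingers":0},{"ax":0,"ay":20,"az":0,"dx":-105,"dy":0,"dz":-50,"fingers":0},{"ax":0,"ay":30,"az":0,"dx":-160,"dy":0,"dz":-77,"fingers":0},{"ax":0,"ay":40,"az":0,"dx":-215,"dy":0,"dz":-103,"fingers":0},{"ax":0,"ay":50,"az":-0.5,"dx":-270,"dy":0,"dz":-128,"fingers":0},{"ax":0,"ay":60,"az":-0.9,"dx":-305,"dy":0,"dz":-95,"fingers":0},{"ax":0,"ay":64.1,"az":-0.9,"dx":-340,"dy":1,"dz":-52,"fingers":0},{"ax":0,"ay":64.1,"az":-0.9,"dx":-360,"dy":2,"dz":5,"fingers":0}]'
python3 - <<'E'
from go import *
st()
R=orient(90,'h',1)
for p in([.085,0,.4],[.085,0,.268]):print(rel(p,R))
E
```

```text
clock: 4.42
tool_pos: [0.5545, -0.0729, 0.4164]
orientation: [-179.6, 0.2, -105.5]
force: [0.9, -0.1, -0.8]
opening: 0.0002
t 4.425 C [-3.790e+01  4.000e-01  4.164e+02] z [ 0.003 -0.006 -1.   ] y [-0.     1.    -0.006] F [ 0.95 -0.1  -0.85] op 0.0002 J [ 12.6   5.6   5.2   0.  -89.2 -28.1]
(array([-122.9,   -0.4,   16.8]), array([-0.4,  0.2,  0. ]), np.float64(0.4))
(array([-122.5,    0.5,  148.8]), array([-0.4,  0.2,  0. ]), np.float64(0.4))
```

```bash
python3 -m inch '[{"ax":0,"ay":0,"az":0,"dx":-60,"dy":0,"dz":8,"fingers":0},{"ax":0,"ay":0,"az":0,"dx":-121,"dy":0,"dz":17,"fingers":0},{"ax":0,"ay":0,"az":0,"dx":-122,"dy":0,"dz":60,"fingers":0},{"ax":0,"ay":0,"az":0,"dx":-122,"dy":0,"dz":110,"fingers":0},{"ax":0,"ay":0,"az":0,"dx":-122,"dy":0,"dz":149,"fingers":0},{"ax":0,"ay":0,"az":0,"dx":-122,"dy":0,"dz":149,"fingers":0}]'
python3 - <<'E'
from go import *
st()
s=snapshot('scene');save(s,'scene2')
E
```

```text
clock: 5.18
tool_pos: [0.5857, 0.0421, 0.2625]
orientation: [179.8, 0.0, -105.6]
force: [0.2, -0.4, 0.4]
opening: 0.0004
t 5.175 C [ 81.2   1.1 262.5] z [ 0.     0.003 -1.   ] y [0.001 1.    0.003] F [ 0.22 -0.43  0.4 ] op 0.0004 J [ 23.1  11.2  -7.4  -0.1 -71.5 -38.6]
```

View pics/scene2.png

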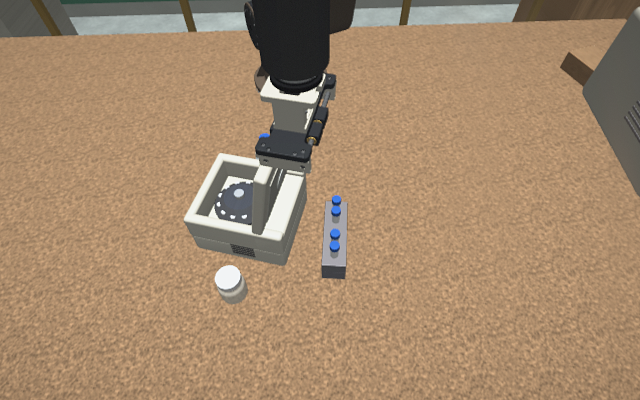

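```bash
python3 -m inch '[{"ax":0,"ay":0,"az":0,"dx":16,"dy":0,"dz":0,"fingers":0},{"ax":0,"ay":0,"az":0,"dx":24,"dy":0,"dz":0,"fingers":0},{"ax":0,"ay":0,"az":0,"dx":32,"dy":0,"dz":0,"fingers":0},{"ax":0,"ay":0,"az":0,"dx":41,"dy":0,"dz":0,"fingers":0},{"ax":0,"ay":0,"az":0,"dx":50,"dy":0,"dz":0,"fingers":0},{"ax":0,"ay":0,"az":0,"dx":60,"dy":0,"dz":0,"fingers":0},{"ax":0,"ay":0,"az":0,"dx":70,"dy":0,"dz":0,"fingers":0},{"ax":0,"ay":0,"az":0,"dx":80,"dy":0,"dz":0,"fingers":0}]'
python3 - <<'E'
from go import *
st()
s=snapshot('scene');save(s,'scene3')
print(landmark_of('cover_lip','scene')[:1])
for th in (1.25,1.3,1.35,1.4,1.45,1.5,1.6):print(th,proj(s,F([[-.175*np.cos(th),0,.13+.175*np.sin(th)]])).round(1))
E
```

```text
clock: 6.22
tool_pos: [0.5654, -0.0348, 0.2625]
orientation: [179.9, 0.1, -105.5]
force: [1.7, 1.3, 0.0]
opening: 0.0004
t 6.225 C [1.700e+00 1.000e-01 2.625e+02] z [ 0.001  0.002 -1.   ] y [-0.     1.     0.002] F [1.67 1.31 0.01] op 0.0004 J [ 16.2   9.1 -10.   -0.1 -70.9 -31.7]
[]
1.25 [[224.1 131.4]]
1.3 [[228.4 131. ]]
1.35 [[232.7 130.9]]
1.4 [[237.3 130.9]]
1.45 [[241.9 131.1]]
1.5 [[246.6 131.6]]
1.6 [[256.4 133. ]]
```

View pics/scene3.png

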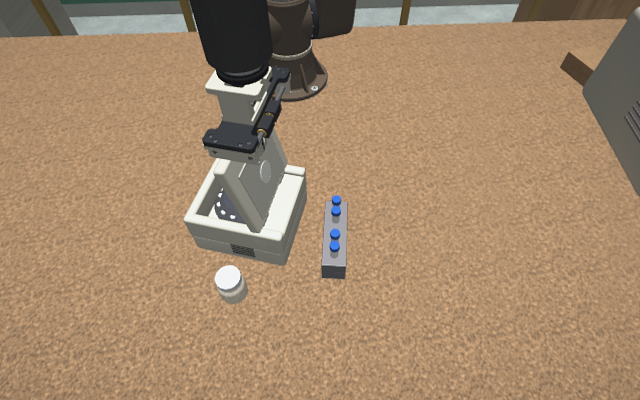

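Cover is tilted forward (its near corner about (220,165)), just past upright. Now a slight extra push, then back away, up and over.

```bash
python3 -m inch '[{"ax":0,"ay":0,"az":0,"dx":8,"dy":0,"dz":0,"fingers":0},{"ax":0,"ay":0,"az":0,"dx":10,"dy":0,"dz":0,"fingers":0},{"ax":0,"ay":0,"az":0,"dx":-15,"dy":0,"dz":0,"fingers":0},{"ax":0,"ay":0,"az":0,"dx":-20,"dy":0,"dz":-30,"fingers":0},{"ax":0,"ay":0,"az":0,"dx":-20,"dy":0,"dz":-85,"fingers":0},{"ax":0,"ay":0,"az":0,"dx":5,"dy":0,"dz":-140,"fingers":0},{"ax":0,"ay":0,"az":0,"dx":60,"dy":0,"dz":-155,"fingers":0},{"ax":0,"ay":0,"az":0,"dx":120,"dy":0,"dz":-160,"fingers":0}]'
python3 - <<'E'
from go import *
st()
s=snapshot('scene');save(s,'scene4')
print([x['position'] for x in landmark_of('cover_lip','scene')[:1]])
for th in (.9,1,1.1,1.2,1.25,1.3,1.35,1.4,1.45,1.5,1.6):print(th,proj(s,F([[-.175*np.cos(th),0,.13+.175*np.sin(th)],[-.175*np.cos(th),-.095,.13+.175*np.sin(th)]])).round(0).tolist())
for p,f in(([-.2,0,.4],65),([-.26,0,.34],30),([-.26,0,.29],25),([-.20,0,.24],25),([-.14,0,.21],25)):print(p,f,rel(p,orient(f,'h',1)))
E
```

```text
clock: 7.32
tool_pos: [0.5336, -0.151, 0.424]
orientation: [-180.0, 0.1, -105.4]
force: [0.3, -1.2, -0.9]
opening: 0.0004
t 7.325 C [-1.187e+02 -3.000e-01  4.240e+02] z [ 0.001 -0.001 -1.   ] y [-0.002  1.    -0.001] F [ 0.32 -1.17 -0.89] op 0.0004 J [  4.4   5.4   5.9  -0.1 -90.5 -19.8]
[[215.5, 131.0]]
0.9 [[200.0, 139.0], [176.0, 178.0]]
1 [[206.0, 136.0], [182.0, 176.0]]
1.1 [[212.0, 133.0], [190.0, 174.0]]
1.2 [[220.0, 132.0], [197.0, 172.0]]
1.25 [[224.0, 131.0], [202.0, 172.0]]
1.3 [[228.0, 131.0], [206.0, 172.0]]
1.35 [[233.0, 131.0], [211.0, 172.0]]
1.4 [[237.0, 131.0], [216.0, 172.0]]
1.45 [[242.0, 131.0], [221.0, 173.0]]
1.5 [[247.0, 132.0], [226.0, 173.0]]
1.6 [[256.0, 133.0], [236.0, 175.0]]
[-0.2, 0, 0.4] 65 (array([77.8, -0.4, 23.8]), array([ -0.1, -25. ,  -0.2]), np.float64(25.0))
[-0.26, 0, 0.34] 30 (array([137.8,  -0.7,  83.8]), array([ -0.1, -60. ,  -0.2]), np.float64(60.0))
[-0.26, 0, 0.29] 25 (array([137.9,  -0.7, 133.8]), array([ -0.1, -65. ,  -0.2]), np.float64(65.0))
[-0.2, 0, 0.24] 25 (array([ 77.9,  -0.4, 183.8]), array([ -0.1, -65. ,  -0.2]), np.float64(65.0))
[-0.14, 0, 0.21] 25 (array([ 1.790e+01, -2.000e-01,  2.139e+02]), array([ -0.1, -65. ,  -0.2]), np.float64(65.0))
```

View pics/scene4.png

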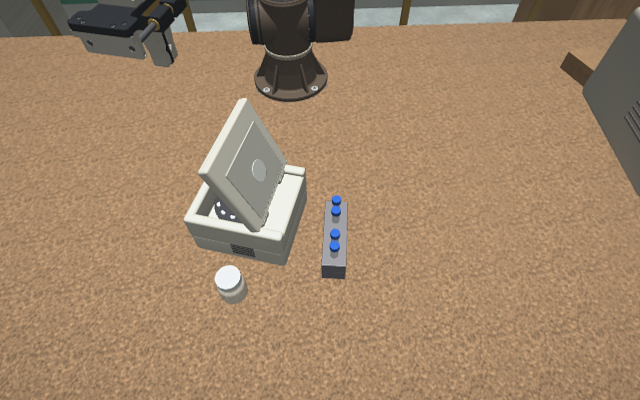

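Cover is falling on its own, at about 1.17 rad (lip at (216,131)), with the hand clear of it. Swinging to the front.

```bash
python3 -m inch '[{"ax":0,"ay":-10,"az":0,"dx":40,"dy":0,"dz":3,"fingers":0},{"ax":0,"ay":-20,"az":0,"dx":80,"dy":0,"dz":15,"fingers":0},{"ax":0,"ay":-30,"az":0,"dx":115,"dy":0,"dz":40,"fingers":0},{"ax":0,"ay":-40,"az":0,"dx":135,"dy":0,"dz":75,"fingers":0},{"ax":0,"ay":-50,"az":0,"dx":138,"dy":0,"dz":115,"fingers":0},{"ax":0,"ay":-60,"az":0,"dx":138,"dy":0,"dz":155,"fingers":0},{"ax":0,"ay":-65,"az":0,"dx":120,"dy":0,"dz":190,"fingers":0},{"ax":0,"ay":-65,"az":0,"dx":80,"dy":0,"dz":205,"fingers":0}]'
python3 - <<'E'
from go import *
st()
s=snapshot('scene');save(s,'scene5')
print([x['position'] for x in landmark_of('cover_lip','scene')[:1]])
for th in (.5,.6,.7,.8,.9,1,1.1):print(th,proj(s,F([[-.175*np.cos(th),0,.13+.175*np.sin(th)],[-.175*np.cos(th),-.095,.13+.175*np.sin(th)]])).round(0).tolist(),np.round([-.175*np.cos(th),.13+.175*np.sin(th)],3))
for p,f in(([-.12,0,.20],25),([-.13,0,.19],25),([-.13,0,.21],25)):print(p,f,rel(p,orient(f,'h',1)))
E
```

```text
clock: 8.43
tool_pos: [0.5107, -0.2276, 0.2115]
orientation: [178.4, 65.4, -107.2]
force: [0.3, 0.5, 1.4]
opening: 0.0005
t 8.425 C [-198.6    1.2  211.5] z [ 0.909  0.001 -0.416] y [0.004 1.    0.011] F [0.29 0.48 1.36] op 0.0005 J [ -44.1   33.3    9.3  -55.  -103.2   33.9]
[[202.7, 136.7]]
0.5 [[186.0, 155.0], [163.0, 192.0]] [-0.154  0.214]
0.6 [[188.0, 150.0], [165.0, 188.0]] [-0.144  0.229]
0.7 [[191.0, 146.0], [168.0, 184.0]] [-0.134  0.243]
0.8 [[195.0, 142.0], [171.0, 181.0]] [-0.122  0.256]
0.9 [[200.0, 139.0], [176.0, 178.0]] [-0.109  0.267]
1 [[206.0, 136.0], [182.0, 176.0]] [-0.095  0.277]
1.1 [[212.0, 133.0], [190.0, 174.0]] [-0.079  0.286]
[-0.12, 0, 0.2] 25 (array([-17.9,  -1.2,  73.8]), array([ 0.2,  0.3, -0.4]), np.float64(0.5))
[-0.13, 0, 0.19] 25 (array([-4.6, -1.3, 68.9]), array([ 0.2,  0.3, -0.4]), np.float64(0.5))
[-0.13, 0, 0.21] 25 (array([-22.8,  -1.1,  60.5]), array([ 0.2,  0.3, -0.4]), np.float64(0.5))
```

View pics/scene5.png

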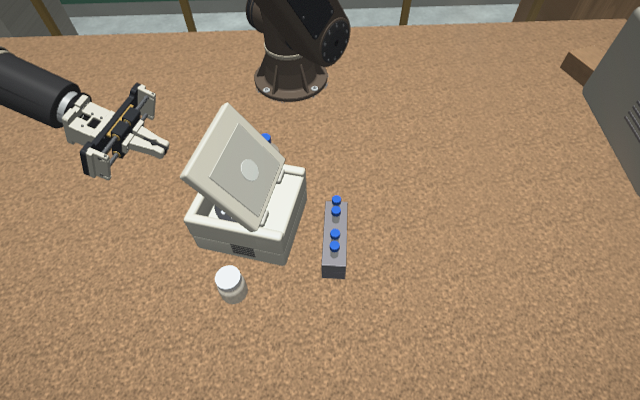

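Cover at about 0.94 rad (lip at (203,137)), finger tip in front and below at (166,149). Moving the finger in under the lip.

```bash
python3 -m inch '[{"ax":0,"ay":0,"az":0,"dx":-8,"dy":0,"dz":28,"fingers":0},{"ax":0,"ay":0,"az":0,"dx":-16,"dy":-1,"dz":56,"fingers":0},{"ax":0,"ay":0,"az":0,"dx":-22,"dy":-1,"dz":76,"fingers":0},{"ax":0,"ay":0,"az":0,"dx":-22,"dy":-1,"dz":76,"fingers":0},{"ax":0,"ay":0,"az":0,"dx":-22,"dy":-1,"dz":76,"fingers":0},{"ax":0,"ay":0,"az":0,"dx":-22,"dy":-1,"dz":76,"fingers":0}]'
python3 - <<'E'
from go import *
st()
s=snapshot('scene');save(s,'scene6')
print([x['position'] for x in landmark_of('cover_lip','scene')[:1]])
E
```

```text
clock: 9.28
tool_pos: [0.5338, -0.1526, 0.205]
orientation: [179.8, 65.0, -105.7]
force: [-0.3, 0.2, -1.9]
opening: 0.0005
t 9.275 C [-120.2   -0.9  205. ] z [ 0.906  0.    -0.422] y [0.001 1.    0.002] F [-0.25  0.21 -1.91] op 0.0005 J [-38.4  30.5   3.7 -57.3 -97.2  33.9]
[[186.7, 147.5]]
```

View pics/scene6.png

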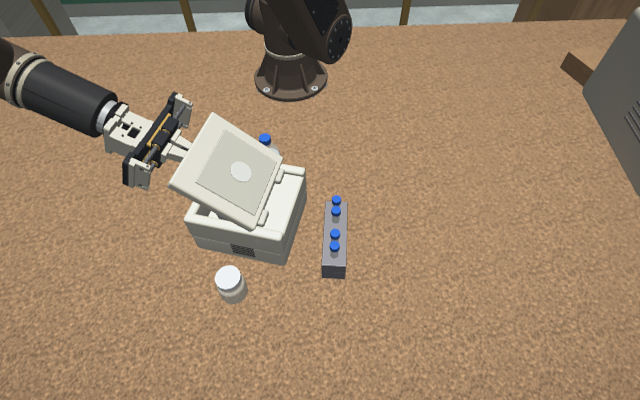

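Finger is under the lip and the cover is at about 0.65 rad (lip at (187,147)), with about -1.9 N vertical force. Holding to confirm the catch.

```bash
python3 -m inch '[{"dx":0,"fingers":0},{"dx":0,"fingers":0},{"dx":0,"fingers":0},{"dx":0,"fingers":0}]'
python3 - <<'E'
from go import *
st()
s=snapshot('scene');save(s,'scene7')
print([x['position'] for x in landmark_of('cover_lip','scene')[:1]])
for th in(.4,.45,.5,.55,.6,.65): print(th,proj(s,F([[-.175*np.cos(th),0,.13+.175*np.sin(th)]])).round(0).tolist())
E
```

```text
t 9.375 C [-120.2   -0.9  205. ] z [ 0.906  0.    -0.422] y [0.001 1.    0.002] F [-0.06 -0.67 -1.71] op -0.0 J [-38.4  30.5   3.7 -57.3 -97.2  33.9]
[[188.4, 146.4]]
0.4 [[184.0, 159.0]]
0.45 [[185.0, 157.0]]
0.5 [[186.0, 155.0]]
0.55 [[187.0, 152.0]]
0.6 [[188.0, 150.0]]
0.65 [[189.0, 148.0]]$[0]: bad value
```

View pics/scene7.png

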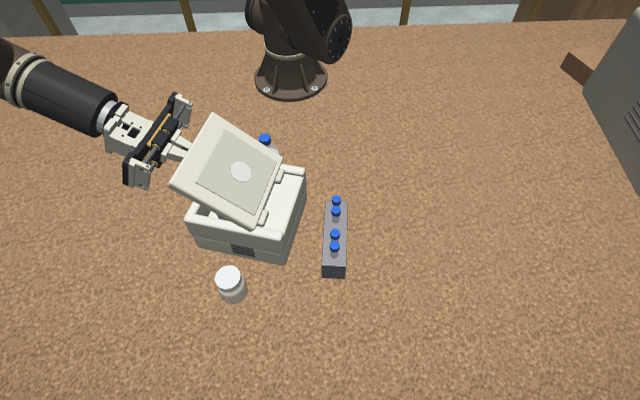

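The rows were refused because every key is needed. The call never ran, so only camera time passed. Hold again.

```bash
python3 -m inch '[{"ax":0,"ay":0,"az":0,"dx":0,"dy":0,"dz":0,"fingers":0},{"ax":0,"ay":0,"az":0,"dx":0,"dy":0,"dz":0,"fingers":0},{"ax":0,"ay":0,"az":0,"dx":0,"dy":0,"dz":0,"fingers":0},{"ax":0,"ay":0,"az":0,"dx":0,"dy":0,"dz":0,"fingers":0}]'
python3 - <<'E'
from go import *
st()
s=snapshot('scene');save(s,'scene8')
print([x['position'] for x in landmark_of('cover_lip','scene')[:1]])
R=orient(25,'h',1)
for p in([-.13,0,.185],[-.14,0,.17],[-.15,0,.15],[-.155,0,.13],[-.16,0,.11],[-.16,0,.09]):print(p,rel(p,R))
E
```

```text
clock: 9.98
tool_pos: [0.5339, -0.1518, 0.2053]
orientation: [179.8, 65.0, -105.7]
force: [-0.5, -2.7, -1.0]
opening: 0.0003
t 9.975 C [-119.4   -0.9  205.3] z [ 0.907  0.001 -0.422] y [-0.     1.     0.001] F [-0.48 -2.7  -1.01] op 0.0003 J [-38.4  30.4   3.7 -57.3 -97.2  33.9]
[[188.5, 149.4]]
[-0.13, 0, 0.185] (array([22.9,  0.9, -1.1]), array([ 0. ,  0.1, -0.1]), np.float64(0.1))
[-0.14, 0, 0.17] (array([40.7,  0.8, -3.8]), array([ 0. ,  0.1, -0.1]), np.float64(0.1))
[-0.15, 0, 0.15] (array([63.1,  0.8, -4.5]), array([ 0. ,  0.1, -0.1]), np.float64(0.1))
[-0.155, 0, 0.13] (array([83.3,  0.8, -0.6]), array([ 0. ,  0.1, -0.1]), np.float64(0.1))
[-0.16, 0, 0.11] (array([103.6,   0.8,   3.3]), array([ 0. ,  0.1, -0.1]), np.float64(0.1))
[-0.16, 0, 0.09] (array([121.7,   0.7,  11.8]), array([ 0. ,  0.1, -0.1]), np.float64(0.1))
```

View pics/scene8.png

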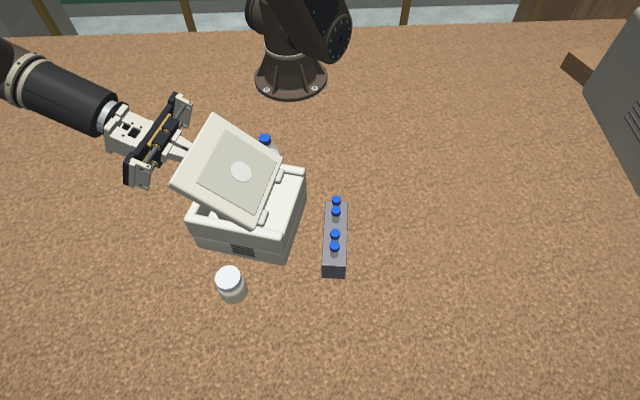

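The cover has stopped moving: the picture is unchanged and the force is steady at about 2.9 N. Lowering now.

```bash
python3 -m inch '[{"ax":0,"ay":0,"az":0,"dx":4,"dy":0,"dz":-0.5,"fingers":0},{"ax":0,"ay":0,"az":0,"dx":9,"dy":0,"dz":-1,"fingers":0},{"ax":0,"ay":0,"az":0,"dx":14,"dy":0,"dz":-1.5,"fingers":0},{"ax":0,"ay":0,"az":0,"dx":19,"dy":0,"dz":-2,"fingers":0},{"ax":0,"ay":0,"az":0,"dx":24,"dy":0,"dz":-3,"fingers":0},{"ax":0,"ay":0,"az":0,"dx":29,"dy":0,"dz":-4,"fingers":0},{"ax":0,"ay":0,"az":0,"dx":34,"dy":0,"dz":-5,"fingers":0},{"ax":0,"ay":0,"az":0,"dx":38,"dy":0,"dz":-6,"fingers":0}]'
python3 - <<'E'
from go import *
st()
s=snapshot('scene');save(s,'scene9')
print([x['position'] for x in landmark_of('cover_lip','scene')[:1]])
for th in(0,.1,.2,.3,.4,.5): print(th,proj(s,F([[-.175*np.cos(th),0,.13+.175*np.sin(th)]])).round(0).tolist())
R=orient(25,'h',1)
for p in([-.155,0,.15],[-.16,0,.14],[-.162,0,.13],[-.163,0,.12],[-.163,0,.11],[-.163,0,.09]):print(p,rel(p,R))
E
```

```text
clock: 11.08
tool_pos: [0.5281, -0.1726, 0.173]
orientation: [179.8, 65.1, -105.7]
force: [-0.4, 0.1, -1.2]
opening: 0.0005
t 11.075 C [-141.    -0.8  173. ] z [ 0.907  0.001 -0.422] y [0.    1.    0.002] F [-0.37  0.13 -1.24] op 0.0005 J [-39.8  33.6   4.  -56.3 -96.8  37. ]
[[183.2, 161.0]]
0 [[188.0, 180.0]]
0.1 [[186.0, 175.0]]
0.2 [[185.0, 170.0]]
0.3 [[184.0, 164.0]]
0.4 [[184.0, 159.0]]
0.5 [[186.0, 155.0]]
[-0.155, 0, 0.15] (array([26.5,  0.7, -2.9]), array([ 0. ,  0. , -0.1]), np.float64(0.1))
[-0.16, 0, 0.14] (array([37.7,  0.7, -3.2]), array([ 0. ,  0. , -0.1]), np.float64(0.1))
[-0.162, 0, 0.13] (array([47.6,  0.7, -0.8]), array([ 0. ,  0. , -0.1]), np.float64(0.1))
[-0.163, 0, 0.12] (array([57.1,  0.7,  2.5]), array([ 0. ,  0. , -0.1]), np.float64(0.1))
[-0.163, 0, 0.11] (array([66.2,  0.7,  6.7]), array([ 0. ,  0. , -0.1]), np.float64(0.1))
[-0.163, 0, 0.09] (array([84.3,  0.6, 15.2]), array([ 0. ,  0. , -0.1]), np.float64(0.1))
```

View pics/scene9.png

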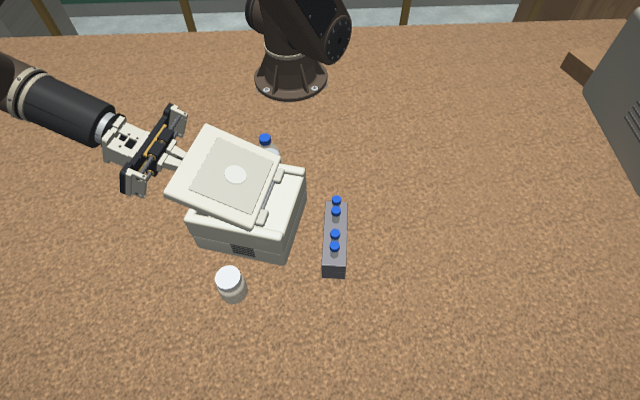

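Cover at about 0.37 rad and resting on the finger (lip at (183,161)). Continuing slowly.

```bash
python3 -m inch '[{"ax":0,"ay":0,"az":0,"dx":4,"dy":0,"dz":-0.5,"fingers":0},{"ax":0,"ay":0,"az":0,"dx":8,"dy":0,"dz":-1,"fingers":0},{"ax":0,"ay":0,"az":0,"dx":12,"dy":0,"dz":-2,"fingers":0},{"ax":0,"ay":0,"az":0,"dx":16,"dy":0,"dz":-2.5,"fingers":0},{"ax":0,"ay":0,"az":0,"dx":20,"dy":0,"dz":-3,"fingers":0},{"ax":0,"ay":0,"az":0,"dx":24,"dy":0,"dz":-3,"fingers":0},{"ax":0,"ay":0,"az":0,"dx":28,"dy":0,"dz":-3,"fingers":0},{"ax":0,"ay":0,"az":0,"dx":32,"dy":0,"dz":-3,"fingers":0}]'
python3 - <<'E'
from go import *
st()
s=snapshot('scene');save(s,'scene10')
print([x['position'] for x in landmark_of('cover_lip','scene')[:1]])
R=orient(25,'h',1)
for p in([-.16,0,.14],[-.162,0,.13],[-.163,0,.12],[-.163,0,.11],[-.163,0,.09]):print(p,rel(p,R))
E
```

```text
clock: 12.18
tool_pos: [0.5237, -0.1881, 0.1454]
orientation: [179.8, 65.1, -105.7]
force: [0.5, 0.5, -0.5]
opening: 0.0003
t 12.175 C [-157.2   -0.8  145.4] z [ 0.907  0.001 -0.422] y [-0.     1.     0.002] F [ 0.47  0.46 -0.53] op 0.0003 J [-40.9  36.3   4.4 -55.4 -96.2  39.4]
[[183.9, 167.5]]
[-0.16, 0, 0.14] (array([ 5.7,  0.8, -0.4]), array([ 0. ,  0.1, -0.1]), np.float64(0.1))
[-0.162, 0, 0.13] (array([15.6,  0.8,  2.1]), array([ 0. ,  0.1, -0.1]), np.float64(0.1))
[-0.163, 0, 0.12] (array([25.1,  0.7,  5.4]), array([ 0. ,  0.1, -0.1]), np.float64(0.1))
[-0.163, 0, 0.11] (array([34.2,  0.7,  9.6]), array([ 0. ,  0.1, -0.1]), np.float64(0.1))
[-0.163, 0, 0.09] (array([52.3,  0.7, 18. ]), array([ 0. ,  0.1, -0.1]), np.float64(0.1))
```

View pics/scene10.png

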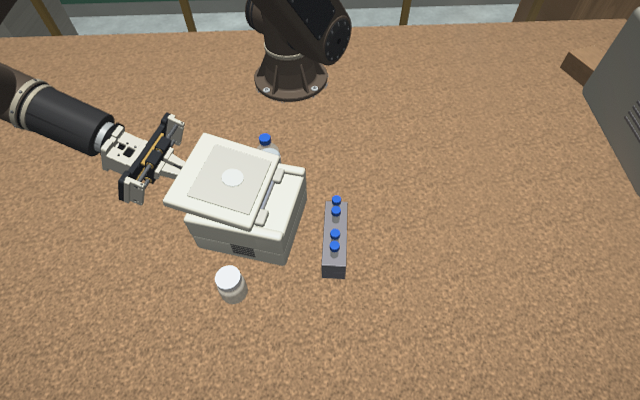

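Cover at about 0.23 rad. Descending slower.

```bash
python3 -m inch '[{"ax":0,"ay":0,"az":0,"dx":2.5,"dy":0,"dz":0,"fingers":0},{"ax":0,"ay":0,"az":0,"dx":5,"dy":0,"dz":0,"fingers":0},{"ax":0,"ay":0,"az":0,"dx":7.5,"dy":0,"dz":0.5,"fingers":0},{"ax":0,"ay":0,"az":0,"dx":10,"dy":0,"dz":1,"fingers":0},{"ax":0,"ay":0,"az":0,"dx":12.5,"dy":0,"dz":1.5,"fingers":0},{"ax":0,"ay":0,"az":0,"dx":15,"dy":0,"dz":2,"fingers":0},{"ax":0,"ay":0,"az":0,"dx":17.5,"dy":0,"dz":3,"fingers":0},{"ax":0,"ay":0,"az":0,"dx":20,"dy":0,"dz":4,"fingers":0}]'
python3 -m inch '[{"ax":0,"ay":0,"az":0,"dx":2,"dy":0,"dz":1,"fingers":0},{"ax":0,"ay":0,"az":0,"dx":4,"dy":0,"dz":1.5,"fingers":0},{"ax":0,"ay":0,"az":0,"dx":6,"dy":0,"dz":2,"fingers":0},{"ax":0,"ay":0,"az":0,"dx":8,"dy":0,"dz":3,"fingers":0}]'
python3 - <<'E'
from go import *
st()
s=snapshot('scene');save(s,'scene11')
print([x['position'] for x in landmark_of('cover_lip','scene')[:1]])
E
```

```text
clock: 13.28
tool_pos: [0.5224, -0.1929, 0.1256]
orientation: [179.8, 65.0, -105.7]
force: [0.1, -1.1, -1.0]
opening: 0.0004
clock: 13.78
tool_pos: [0.5223, -0.1933, 0.1171]
orientation: [179.8, 65.1, -105.7]
force: [1.0, -1.6, -2.0]
opening: 0.0005
t 13.775 C [-162.5   -0.7  117.1] z [ 0.907  0.001 -0.422] y [-0.     1.     0.002] F [ 0.97 -1.57 -2.01] op 0.0005 J [-41.2  38.7   4.2 -55.  -95.   41.7]
[[186.7, 176.6]]
```

View pics/scene11.png

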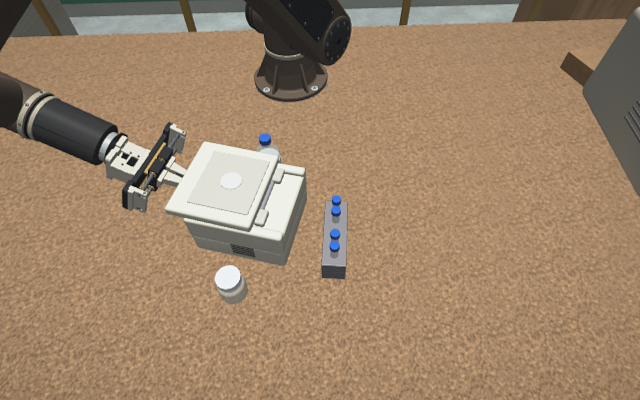

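Nearly shut at about 0.07 rad (lip at (187,177)). Continuing slowly.

```bash
python3 -m inch '[{"ax":0,"ay":0,"az":0,"dx":2,"dy":0,"dz":1,"fingers":0},{"ax":0,"ay":0,"az":0,"dx":4,"dy":0,"dz":1.5,"fingers":0},{"ax":0,"ay":0,"az":0,"dx":6,"dy":0,"dz":2,"fingers":0},{"ax":0,"ay":0,"az":0,"dx":8,"dy":0,"dz":3,"fingers":0},{"ax":0,"ay":0,"az":0,"dx":10,"dy":0,"dz":4,"fingers":0},{"ax":0,"ay":0,"az":0,"dx":12,"dy":0,"dz":5,"fingers":0},{"ax":0,"ay":0,"az":0,"dx":14,"dy":0,"dz":6,"fingers":0},{"ax":0,"ay":0,"az":0,"dx":16,"dy":0,"dz":6.5,"fingers":0}]'
python3 - <<'E'
from go import *
st()
s=snapshot('scene');save(s,'scene12')
print([x['position'] for x in landmark_of('cover_lip','scene')[:1]])
R=orient(25,'h',1)
for p in([-.165,0,.075],[-.26,0,.08]):print(p,rel(p,R))
E
```

```text
clock: 14.88
tool_pos: [0.522, -0.1941, 0.0999]
orientation: [179.8, 65.1, -105.7]
force: [-0.2, 0.4, 0.6]
opening: 0.0007
t 14.875 C [-163.3   -0.7   99.9] z [ 0.907  0.001 -0.422] y [-0.     1.     0.002] F [-0.23  0.42  0.55] op 0.0007 J [-41.3  40.1   4.  -54.9 -94.1  43.1]
[[189.1, 179.0]]
[-0.165, 0, 0.075] (array([23.1,  0.6,  9. ]), array([ 0. ,  0.1, -0.1]), np.float64(0.1))
[-0.26, 0, 0.08] (array([ 58.7,   0.6, -79.3]), array([ 0. ,  0.1, -0.1]), np.float64(0.1))
```

View pics/scene12.png

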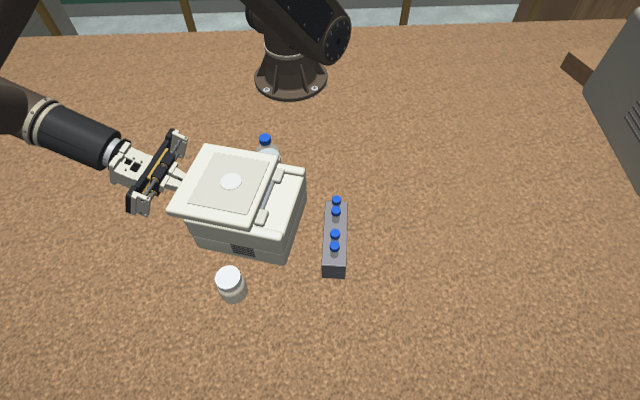

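Cover looks shut (lip at (189,179), predicted (188,180)) and the finger is unloaded. Moving down and out.

```bash
python3 -m inch '[{"ax":0,"ay":0,"az":0,"dx":5,"dy":0,"dz":2,"fingers":0},{"ax":0,"ay":0,"az":0,"dx":11,"dy":0,"dz":4,"fingers":0},{"ax":0,"ay":0,"az":0,"dx":19,"dy":0,"dz":0,"fingers":0},{"ax":0,"ay":0,"az":0,"dx":29,"dy":0,"dz":-20,"fingers":0},{"ax":0,"ay":0,"az":0,"dx":40,"dy":0,"dz":-45,"fingers":0},{"ax":0,"ay":0,"az":0,"dx":48,"dy":0,"dz":-80,"fingers":0},{"ax":0,"ay":0,"az":0,"dx":48,"dy":0,"dz":-110,"fingers":0},{"ax":0,"ay":0,"az":0,"dx":48,"dy":0,"dz":-110,"fingers":0}]'
python3 - <<'E'
from go import *
st()
s=snapshot('scene');save(s,'scene13')
print([x['position'] for x in landmark_of('cover_lip','scene')[:1]])
im=np.array(s['image'])[:,:,::-1].copy()
for th,c in((0,(0,0,255)),):
    p=proj(s,F(coverpts(th)))
    for i in range(8):
        for j in range(i):
            if bin(i^j).count('1')==1: cv2.line(im,tuple((p[i]*8).astype(int)),tuple((p[j]*8).astype(int)),c,1,cv2.LINE_AA,3)
cv2.imwrite('pics/ov13.png',cv2.resize(im[100:300,100:370],None,fx=2.9,fy=2.9))
t=snapshot('top')
for n,c in(('reagent_bottle','top'),('sample_jar','top'),('tube_rack','top'),('sample_jar','scene'),('tube_rack','scene')):
    print(n,c,[x['position'] for x in landmark_of(n,c)[:1]])
E
```

```text
clock: 15.98
tool_pos: [0.489, -0.3139, 0.1033]
orientation: [-180.0, 64.9, -105.6]
force: [-0.1, -0.5, 0.0]
opening: 0.0004
t 15.975 C [-287.7   -0.9  103.3] z [ 0.906 -0.003 -0.424] y [ 0.003  1.    -0.   ] F [-0.1  -0.52  0.02] op 0.0004 J [ -49.1   44.6   14.   -50.7 -102.4   42.7]
[[188.3, 177.1]]
reagent_bottle top [[386.3, 276.6]]
sample_jar top [[407.2, 143.1]]
tube_rack top [[326.2, 185.6]]
sample_jar scene [[235.5, 288.3]]
tube_rack scene [[336.2, 245.1]]
```

View pics/ov13.png

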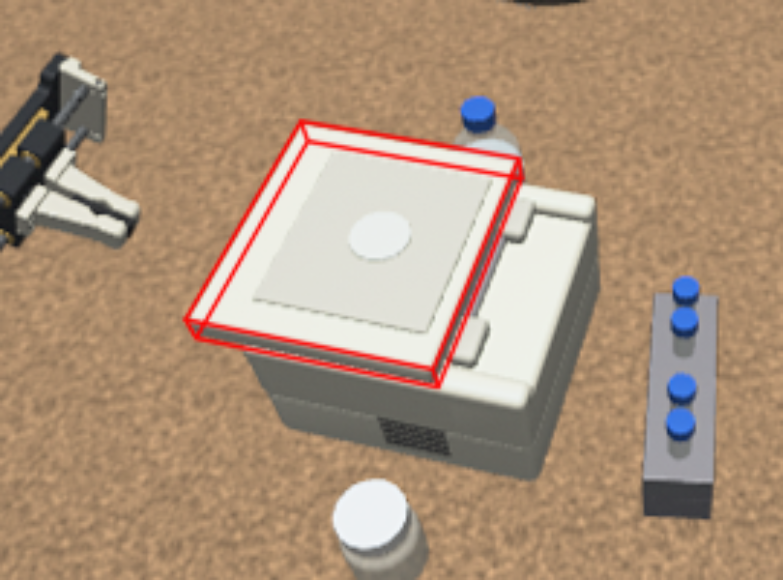

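The overlay of the shut cover matches the picture, the gripper is clear, and the bottle, jar and rack stand where they were. Handing in.

Run:
```python
from plant import *
print(close_job())
```

```text
the job is handed in; nothing more can be done
None
```

The cover is shut and the job is handed in at about 16 s of the 48 s allowed. No verdict was reported, so success rests on my own checks.

- **What I did:** I pushed the cover from behind with the shut fingers to about 1.3 rad, backed off and let it fall freely. I went over the top and caught it from below at about 0.6 rad, then lowered it slowly. Near the seat the finger came down at about 0.1 rad/s. It then went down past the lip and withdrew.
- **Last checks:** The outline of a shut cover fits the final picture. The finger's force dropped to sensor noise once the cover was seated. The gripper stands over 100 mm clear of the cover. The detected positions of the bottle, jar and rack moved no more than about 3 pixels, within detector noise, and all stand upright.
- **What went wrong or disagreed:**
  - One hold command was refused because its rows left out some keys. Nothing moved, and I repeated it.
  - The detected lip in the last picture was about 3 pixels off the shut position. I took that as detector noise, since the picture before it agreed within 1 pixel.
  - The cover's speed and contact force could not be read directly. I inferred them from the pictures and the wrist force.

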